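# Fit the tray on the inspection scale and load a jar

## Robot

A 7-joint arm with a two-finger parallel gripper is mounted at the origin on the work surface. World frame = base frame: x ahead of the robot, y to its left, z up, the work surface at z = 0. Lengths are in m, angles in rad, forces in N, time in s.
With the tool pointing down it reaches from about 0.35 to 0.9 m from the base axis. Payload 8.1 kg.
Tool frame: the origin (TCP) lies midway between the tips of the shut fingers; the grasp point (between the pads) lies 19 mm behind it; z points along the fingers, y is the direction in which the jaws open and shut (so a half turn about z gives the same grasp; the last joint's range is limited). The gripper opens to 92 mm and grips with 3 to 60 N. Pads are 19 mm wide; open, the fingers measure 130 mm over their backs; the gripper's body (75 mm by 190 mm) begins 47 mm behind the grasp point.
Start: joints at [1.216, 0.434, 0.025, 1.573, -0.012, 1.134, -0.075], TCP at [0.156, -0.605, 0.227] pointing down, gripper open.
Joint ranges: [-2.62, 2.62], [-0.44, 2.09], [-1.27, 1.32], [0.08, 2.57], [-1.32, 4.46], [0.12, 2], [-2.74, 2.74]. Speed limits (rad/s): [2.22, 2.22, 3.01, 3.01, 3.14, 3.14, 3.14].

## Interface

Orientations are given as a rotation vector (axis times angle).
In Python, from cell import arm gives the robot as it stands. The module is installed in compiled form; this text tells all that it offers.
- The arm moves only by the tool jog_arm, never from a script. Its argument "increments" is a list of rows, each an object with "slide": the shift along the tool's x, y, z in mm, a list of three; "roll": the turn about the tool's z in rad; "gripper": the opening, from 0 (shut) to 1 (fully open). In form: [{"slide": [x, y, z], "roll": roll, "gripper": gripper}, ...]. A call has exactly 10 rows; each row is the pose to reach, as a shift and turn from the pose commanded when the call began, along the tool's axes at that moment; what a row does not reach only later rows make up. A row lasts 1/12 s, in which the tool goes at most 41.7 mm and 7.16 degrees, less where a joint would pass 70% of its speed; a pose out of reach is approached as far as the arm can. A call with a gripper value outside its range is refused whole. The fingers move at their own pace and stop on an object; "newtons" is the grip in N (left out, the last holds). Time passes only in rows, so rows that repeat a pose let the fingers close, or fill a call up. It gives the time, the measured TCP pose, the force and the opening at its end, in the units of the state.
- arm.observe(): the state, without advancing time (a new reading comes with each control period).
- arm.get_image(name): name is "side" or "top" or "wrist"; returns a dict with "frame" (420x560x3 uint8, blue, green, red), "depth" (420x560 float32, m along the optical axis (not along the pixel's ray), 0 where there is no reading), "intrinsics" (3x3 intrinsics, pixels), "R" (3x3) and "t" (3): a world point X has camera coordinates R X + t; the wrist camera has in their place "hand_eye" (4x4, takes a point from camera to tool coordinates, whose origin is the TCP and whose axes are the flange's). Camera axes: x right, y down, z forward; pixel columns grow to the right and rows downward; lengths in m; the calibration is good to about 2 mm. The wrist camera is an equidistant fisheye: a pixel r from the principal point sees the ray r / f radians off the axis. A picture is of the moment at which its call begins: read the wrist's pose just before it.
- arm.sign_off(): hands the job in, once; it reports no verdict.
The state is a dict: "clock": time; "joints": joint angles; "dq": joint speeds; "joint_efforts": joint torques, N m; "position": TCP position; "ee_rot": TCP orientation; "force": force on the tool from outside, world axes, zero at the start; "ft_torque": the same for the moment, N m; "width": opening from 0.0 (shut) to 1.0 (fully open).
Only numpy, scipy, OpenCV 4.12 (cv2) and the standard library are available. Lean on these libraries where they do the work, as an engineer would, in place of code of your own. Each camera call takes 0.05 s, during which the arm holds its last target.

## Task

We need to weigh the taller of the two loose jars. First fit the empty metal tray onto the scale so that the two pegs come up through its holes and it lies fully down, flat on the steel deck, and let go of it; then stand the taller jar upright in the middle of the tray. Set both down without dropping them, and leave the short jar and the tape roll where they are.

Things in the scene. Friction and masses are not known exactly. Their poses are not given: they have to be found in the camera images.
- scale_deck (a point): Fixed grey bench scale, 235 x 220 mm, bare steel deck (120 mm in x, 210 in y), top 55 mm above the table. Point: centre of the deck's top, z up. Two steel pegs stand on the deck at y = -65 and +65 mm: 15 mm diameter for 10 mm, then tapering to a 6 mm tip 20 mm up. Dark display with keys on the -x side. All but the pegs is no higher than the deck.
- tray_center (a point): Loose aluminium U tray, open at ends and top: 190 mm along x, 62 wide (y), 36 high, 0.32 kg. Floor 8 mm thick, two 18.5 mm through holes at x = -65 and +65; walls 3 mm, 56 apart inside. Point: its middle, 18 mm above its underside, z up. Starts flat on the table. Grip across the width at the middle. Fits either way round; seated, its x lies along the deck's y axis.
- jar_tall_center (a point): Taller loose jar: round amber glass, 48 mm diameter, 110 mm high, straight sides up to 84 mm, white 45 mm cap on the top 18 mm, plain paper label, 0.25 kg. Point: its centre, 55 mm above its underside; z is its axis, up. Starts standing on the table.
- jar_short_center (a point): The shorter loose jar, alike but 72 mm high, 48 mm in diameter; this point is its centre, 36 mm above its underside. To be left alone. The two jars may stand in either of two places. A fixed open carton of jars, 95 mm high, stands at least 60 mm beyond them.
- tape_center (a point): Roll of buff parcel tape lying flat, 100 mm in diameter, 48 mm high; this point is its centre, 24 mm up. To be left alone.

How it is judged:
On the way:
1. the empty tray lies flat on the deck with both pegs through its holes, and is let go (z of tray_center in the frame of scale_deck between 0.015 and 0.0205 m and horizontal distance between tray_center and scale_deck below 0.005 m and angle between the x axis of tray_center and the y axis of scale_deck, either way round below 0.06 rad and angle between tray_center's own z axis and vertical below 0.04 rad and contact force between the fingers and tray below 0.1 N and horizontal distance between each of jar_tall_center, jar_short_center and tray_center above 0.1 m), for 0.2 s.
At the end, for the whole second after the job is handed in: Tray released on the deck, pegs through its holes: within 2.5 mm of fully down, 5 mm of centred, 0.06 rad aligned, 0.04 rad level. Tall jar upright (0.06 rad) on the tray floor within 20 mm of its middle. Tray and jar at rest; short jar and tape within 30 mm of their start (z of tray_center in the frame of scale_deck between 0.015 and 0.0205 m and horizontal distance between tray_center and scale_deck below 0.005 m and angle between the x axis of tray_center and the y axis of scale_deck, either way round below 0.06 rad and angle between tray_center's own z axis and vertical below 0.04 rad and horizontal distance between jar_tall_center and tray_center below 0.02 m and angle between jar_tall_center's own z axis and vertical below 0.06 rad and z of jar_tall_center in the frame of tray_center between 0.041 and 0.048 m and linear speed of each of jar_tall, tray below 0.02 m/s and distance of each of jar_short_center, tape_center from where it was at the start of the episode below 0.03 m); the robot touches nothing.
It fails at once if the short jar or the tape roll is moved by more than 30 mm (distance of any of jar_short_center, tape_center from where it was at the start of the episode above 0.03 m).
It fails at once if the tall jar is dropped (moves faster than 0.5 m/s while not held) or tipped by more than 0.7 rad (angle between jar_tall_center's own z axis and vertical above 0.7 rad or (contact force between the fingers and jar_tall below 0.1 N and linear speed of jar_tall above 0.5 m/s)).
It fails at once if the tray is dropped (moves faster than 0.6 m/s while not held) (contact force between the fingers and tray below 0.1 N and linear speed of tray above 0.6 m/s).
It also fails if it takes over 58 s, if anything falls off the work surface, if the arm or the gripper's body presses on something with over 40 N, if the wrist force passes 120 N, or if a joint passes its speed limit or range.

## Working session

There is one attempt and no reset: what is moved stays moved. The work goes in short steps, Python scripts to look and compute and a tool call to move; the robot and the scene stay as the last step left them, time stands still between calls to the robot, and variables do not carry over. Pictures are saved under pics/ and viewed, and the job is handed in when it is done.

Besides the shell and the picture viewer there is one more tool, called after "Call:" by a JSON object that holds its "fn" and its "kwargs". jog_arm: Moves the arm, as the interface text tells. Its arguments: {"type":"object","properties":{"increments":{"type":"array"},"newtons":{"type":"number"}},"required":["increments"]}

```bash
mkdir -p pics; ls; python3 - <<'E'
from cell import arm
import cv2,numpy as np,pickle
s=arm.observe()
print({k:np.round(v,4).tolist() for k,v in s.items()})
d={}
for n in["side","top"]:
    im=arm.get_image(n);d[n]=im
    cv2.imwrite(f"pics/{n}0.png",im["frame"])
    print(n,im["intrinsics"],im["R"],im["t"])
pickle.dump(d,open("d0.pkl","wb"))
E
```

```text
pics
{'clock': 0.0, 'joints': [1.2164, 0.4352, 0.025, 1.5741, -0.0116, 1.134, -0.0751], 'dq': [-0.0009, -0.0015, 0.0001, 0.0011, 0.0008, -0.0016, -0.0008], 'joint_efforts': [-0.0003, -66.7847, 0.9847, -31.4451, -0.0605, 0.043, 0.0001], 'position': [0.1555, -0.6048, 0.226], 'ee_rot': [-3.1153, -0.3942, 0.0005], 'force': [0.3041, -0.4003, 0.3914], 'ft_torque': [0.0357, -0.002, -0.01], 'width': 1.0003}
side [[400.02642262   0.         285.62830523]
 [  0.         400.02642262 208.40092251]
 [  0.           0.           1.        ]] [[-0.77641855 -0.62994201 -0.01863606]
 [-0.31465609  0.41310335 -0.85459766]
 [ 0.54604559 -0.65766153 -0.51895619]] [0.43603708 0.23970248 0.75204895]
top [[525.77172144   0.         274.07111316]
 [  0.         525.77172144 214.53732573]
 [  0.           0.           1.        ]] [[ 0.01811507 -0.9998318  -0.00286487]
 [-0.98763832 -0.0174478  -0.15577586]
 [ 0.15569967  0.00565134 -0.98778827]] [-0.01704496  0.60143341  1.11561098]
```

View pics/side0.png

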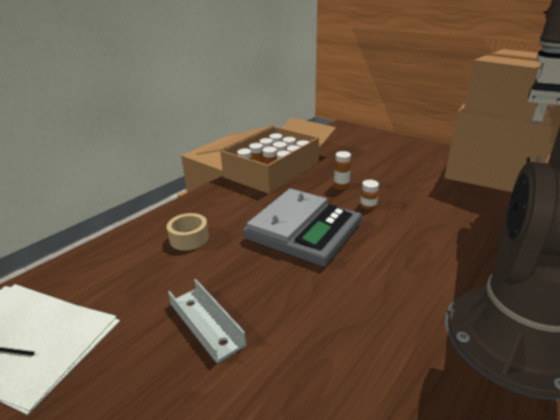

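View pics/top0.png

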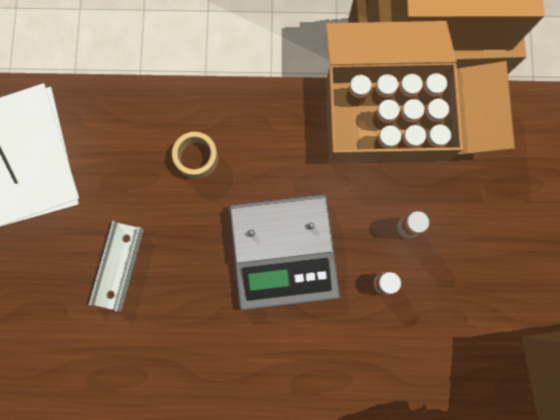

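The overview shows everything. In the top view the tray is at (117,266), the deck at (282,228) with pegs near (251,233) and (310,227), the tall jar at (416,223), the short jar at (389,283) and the tape at (194,155). The side view confirms that the farther jar is the tall one. Next I'll zoom in for precise pixels.

```bash
cat > h.py <<'E'
import numpy as np,cv2,pickle
def ray(im,u,v,z):
    K,R,t=im["intrinsics"],im["R"],im["t"]
    d=R.T@np.linalg.inv(K)@np.array([u,v,1.]);c=-R.T@t
    return c+d*(z-c[2])/d[2]
def proj(im,X):
    p=im["intrinsics"]@(im["R"]@np.array(X)+im["t"]);return p[:2]/p[2]
def cloud(im):
    K,R,t=im["intrinsics"],im["R"],im["t"];D=im["depth"]
    v,u=np.mgrid[:D.shape[0],:D.shape[1]]
    P=np.stack([(u-K[0,2])/K[0,0]*D,(v-K[1,2])/K[1,1]*D,D],-1)
    W=(P-t)@R; W[D<=0]=np.nan
    return W
E
python3 - <<'E'
from h import *
d=pickle.load(open("d0.pkl","rb"));im=d["top"];f=im["frame"]
a=cv2.resize(f[210:320,80:160],None,fx=5,fy=5,interpolation=2)
b=cv2.resize(f[190:310,225:345],None,fx=4.58,fy=4.58,interpolation=2)
c=np.zeros((550,400+550,3),np.uint8);c[:550,:400]=a;c[:b.shape[0],400:400+b.shape[1]]=b[:550,:550]
cv2.imwrite("pics/a.png",a);cv2.imwrite("pics/b.png",b)
W=cloud(im)
for n,(u,v) in dict(tall=(416,223),short=(389,283),deck=(282,215),tray=(117,266),tape=(180,155),peg=(251,233),table=(200,300)).items():print(n,W[v,u].round(4))
# jars: points with z in cap top
def blob(zlo,zhi,x0,x1,y0,y1):
    m=(W[...,2]>zlo)&(W[...,2]<zhi)&(W[...,0]>x0)&(W[...,0]<x1)&(W[...,1]>y0)&(W[...,1]<y1)
    P=W[m];print(len(P),P.mean(0).round(4),P.min(0).round(4),P.max(0).round(4));return m
for n,(u,v) in dict(tall=(416,223),short=(389,283)).items():
    w=W[v,u];blob(w[2]-.006,w[2]+.01,w[0]-.05,w[0]+.05,w[1]-.05,w[1]+.05)
w=W[215,282];m=blob(.045,.062,w[0]-.2,w[0]+.2,w[1]-.16,w[1]+.16)
mm=blob(.062,.09,w[0]-.2,w[0]+.2,w[1]-.16,w[1]+.16);print(np.argwhere(mm).tolist(),W[mm].round(3).tolist())
w=W[266,117];m=blob(.004,.06,w[0]-.15,w[0]+.15,w[1]-.12,w[1]+.12)
q=W[m][:,:2].astype(np.float32);print(cv2.minAreaRect(q))
E
```

```text
tall [ 0.5793 -0.303   0.1086]
short [ 0.4551 -0.2521  0.0739]
deck [ 0.5998 -0.0238  0.0544]
tray [0.4843 0.3466 0.0054]
tape [0.7423 0.2142 0.0153]
peg [0.5559 0.0422 0.0779]
table [ 0.4119  0.157  -0.0019]
367 [ 0.5822 -0.3068  0.1098] [ 0.5608 -0.3286  0.1033] [ 0.6052 -0.2853  0.116 ]
338 [ 0.4565 -0.2548  0.0723] [ 0.4363 -0.2766  0.0679] [ 0.4785 -0.2333  0.0781]
6434 [ 0.5546 -0.0245  0.0536] [ 0.4359 -0.1836  0.045 ] [0.7994 0.1362 0.062 ]
194 [ 0.6761 -0.1001  0.0738] [ 0.5218 -0.1831  0.0621] [0.7985 0.0688 0.0898]
[[126, 331], [126, 332], [127, 331], [128, 331], [128, 332], [129, 331], [129, 332], [130, 331], [130, 332], [131, 331], [131, 332], [132, 331], [132, 332], [133, 332], [134, 331], [134, 332], [135, 331], [135, 332], [136, 331], [136, 332], [137, 331], [137, 332], [138, 331], [138, 332], [139, 332], [140, 332], [141, 332], [142, 332], [142, 335], [143, 332], [144, 332], [145, 332], [146, 332], [147, 331], [147, 332], [148, 332], [149, 332], [150, 332], [151, 332], [152, 332], [152, 345], [152, 349], [152, 350], [152, 352], [152, 354], [152, 356], [153, 332], [15
[... 5804 characters left out ...]
, 0.036, 0.067], [0.56, 0.034, 0.065], [0.557, 0.047, 0.067], [0.556, 0.044, 0.076], [0.556, 0.042, 0.078], [0.556, 0.04, 0.074], [0.557, 0.038, 0.073], [0.557, 0.036, 0.067], [0.555, 0.047, 0.069], [0.554, 0.045, 0.073], [0.554, 0.042, 0.073], [0.555, 0.04, 0.071], [0.555, 0.038, 0.069], [0.555, 0.036, 0.068], [0.553, 0.045, 0.065], [0.553, 0.043, 0.068], [0.553, 0.04, 0.07], [0.553, 0.038, 0.07], [0.551, 0.069, 0.062], [0.551, 0.041, 0.063], [0.537, -0.038, 0.062], [0.526, -0.107, 0.062], [0.522, -0.012, 0.063]]
3230 [0.4819 0.3471 0.0124] [0.3354 0.2267 0.004 ] [0.6342 0.4663 0.0427]
((0.48464590311050415, 0.34656646847724915), (0.23950259387493134, 0.2987052798271179), 89.90093994140625)
```

View pics/a.png

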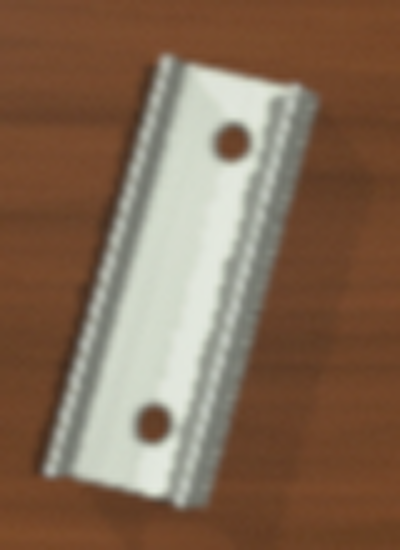

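View pics/b.png

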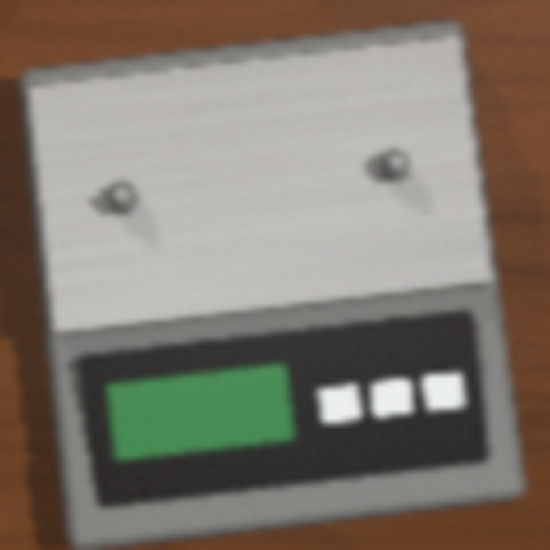

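```bash
python3 - <<'E'
from h import *
d=pickle.load(open("d0.pkl","rb"));im=d["top"];f=im["frame"]
def mid(a,b):
    print(a.round(4),b.round(4),((a+b)/2).round(4),np.linalg.norm(a-b).round(4),"ang",np.arctan2(*(a-b)[[1,0]]).round(4))
mid(ray(im,126,238,.008),ray(im,110.4,294.4,.008))
mid(ray(im,251.7,232.7,.075),ray(im,311.2,225.4,.075))
# tray corners inner: wall tops (z=.036)
cs=[(167,57),(315,95),(205,506),(50,473)]
q=np.array([ray(im,80+(x+.5)/5-.5,210+(y+.5)/5-.5,z)[:2] for (x,y),z in zip(cs,[.036,.036,.036,.036])]);print(q.round(4),q.mean(0).round(4))
# deck corners
cs=[(25,87),(460,37),(492,282),(53,331)]
q=np.array([ray(im,225+(x+.5)/4.58-.5,190+(y+.5)/4.58-.5,.055)[:2] for x,y in cs]);print(q.round(4),q.mean(0).round(4),[np.linalg.norm(q[i]-q[i-1]).round(4) for i in range(4)],np.arctan2(*(q[0]-q[1])[::-1]))
E
```

```text
[0.5479 0.3294 0.008 ] [0.4207 0.3565 0.008 ] [0.4843 0.3429 0.008 ] 0.1301 ang -0.2094
[0.5569 0.0409 0.075 ] [ 0.575  -0.0867  0.075 ] [ 0.566  -0.0229  0.075 ] 0.1288 ang 1.7116
[[0.5825 0.3527]
 [0.5666 0.2857]
 [0.3859 0.3232]
 [0.3988 0.3916]] [0.4834 0.3383]
[[ 0.6119  0.0907]
 [ 0.64   -0.1181]
 [ 0.5221 -0.1336]
 [ 0.4952  0.0738]] [ 0.5673 -0.0218] [np.float64(0.118), np.float64(0.2107), np.float64(0.119), np.float64(0.2092)] 1.7046272730318996
```

The image gives:

| Item | Position | Yaw |
|---|---|---|
| Tray | ≈(0.484, 0.342) | −0.209 |
| Deck | ≈(0.567, −0.0225) | its y axis at 1.708 |
| Tall jar | ≈(0.582, −0.307) | – |

Next I'll write a move helper.

```bash
cat >> h.py <<'E'
from scipy.spatial.transform import Rotation as Ro
def wrap(a): return (a+np.pi)%(2*np.pi)-np.pi
def rel(s,X,yaw=None):
    R=Ro.from_rotvec(s["ee_rot"]).as_matrix()
    sl=R.T@(np.array(X)-s["position"])*1000
    y=np.arctan2(R[1,0],R[0,0])
    print("yaw",y.round(4),"tilt",np.arccos(-R[2,2]).round(4),"slide",sl.round(1),"roll",None if yaw is None else (-wrap(yaw-y)).round(4), "alt", None if yaw is None else (-wrap(yaw-y+np.pi)).round(4))
E
python3 - <<'E'
from h import *
from cell import arm
s=arm.observe()
rel(s,(.45,-.2,.25),2.933); rel(s,(.484,.342,.25),2.933)
E
```

```text
yaw 0.2517 tilt 0.0014 slide [ 386.  -318.8  -23.6] roll -2.6813 alt 0.4603
yaw 0.2517 tilt 0.0014 slide [ 553.9 -835.2  -22.9] roll -2.6813 alt 0.4603
```

Call:
{"fn": "jog_arm", "kwargs": {"increments": [{"slide": [20, -16, -2], "roll": -0.05, "gripper": 1}, {"slide": [50, -41, -5], "roll": -0.15, "gripper": 1}, {"slide": [81, -67, -7], "roll": -0.26, "gripper": 1}, {"slide": [112, -92, -9], "roll": -0.37, "gripper": 1}, {"slide": [143, -118, -11], "roll": -0.48, "gripper": 1}, {"slide": [174, -143, -13], "roll": -0.59, "gripper": 1}, {"slide": [205, -169, -15], "roll": -0.7, "gripper": 1}, {"slide": [235, -195, -17], "roll": -0.81, "gripper": 1}, {"slide": [263, -221, -19], "roll": -0.92, "gripper": 1}, {"slide": [290, -248, -21], "roll": -1.03, "gripper": 1}]}}

```text
clock: 0.93
position: [0.3755, -0.291, 0.2477]
ee_rot: [-2.513, -1.885, 0.0]
force: [0.7, 0.5, 0.6]
width: 0.998
```

```bash
python3 - <<'E'
from h import *
from cell import arm
s=arm.observe();print(s["clock"],s["position"],s["joints"])
rel(s,(.48,.0,.25),2.933); rel(s,(.484,.342,.25),2.933)
E
```

```text
0.9333 [ 0.37545717 -0.29104631  0.24770774] [ 0.84594434  0.19836048 -0.35097059  1.87080477  0.07682664  1.08558106
  0.18199912]
yaw 1.2874 tilt 0.0002 slide [308.7  19.   -2.3] roll -1.6456 alt 1.496
yaw 1.2874 tilt 0.0002 slide [638.1 -72.8  -2.4] roll -1.6456 alt 1.496
```

Call:
{"fn": "jog_arm", "kwargs": {"increments": [{"slide": [36, 5, 0], "roll": -0.1, "gripper": 1}, {"slide": [73, 10, 0], "roll": -0.2, "gripper": 1}, {"slide": [110, 14, 0], "roll": -0.3, "gripper": 1}, {"slide": [147, 17, 0], "roll": -0.4, "gripper": 1}, {"slide": [184, 19, 0], "roll": -0.5, "gripper": 1}, {"slide": [221, 19, 0], "roll": -0.6, "gripper": 1}, {"slide": [258, 17, 0], "roll": -0.7, "gripper": 1}, {"slide": [295, 14, 0], "roll": -0.8, "gripper": 1}, {"slide": [332, 10, 0], "roll": -0.9, "gripper": 1}, {"slide": [368, 4, 0], "roll": -1.0, "gripper": 1}]}}

```text
clock: 1.77
position: [0.4836, 0.0604, 0.2476]
ee_rot: [1.303, 2.859, 0.0]
force: [0.8, -0.3, 0.1]
width: 1.002
```

```bash
python3 - <<'E'
from h import *
from cell import arm
s=arm.observe();print(s["clock"],s["position"],s["joints"])
rel(s,(.484,.342,.25),2.933);rel(s,(.484,.342,.16),2.933)
E
```

```text
1.7667 [0.48362656 0.06040975 0.24763226] [ 0.35613668  0.2762846  -0.72406429  1.82353908  0.20247429  1.11687877
  0.27695375]
yaw 2.2863 tilt 0.0001 slide [212.3 185.   -2.4] roll -0.6467 alt 2.4949
yaw 2.2863 tilt 0.0001 slide [212.3 185.   87.6] roll -0.6467 alt 2.4949
```

Call:
{"fn": "jog_arm", "kwargs": {"increments": [{"slide": [24, 21, 5], "roll": -0.07, "gripper": 1}, {"slide": [49, 43, 13], "roll": -0.15, "gripper": 1}, {"slide": [74, 65, 22], "roll": -0.23, "gripper": 1}, {"slide": [99, 87, 31], "roll": -0.31, "gripper": 1}, {"slide": [124, 109, 40], "roll": -0.39, "gripper": 1}, {"slide": [149, 131, 49], "roll": -0.47, "gripper": 1}, {"slide": [174, 152, 58], "roll": -0.55, "gripper": 1}, {"slide": [195, 170, 66], "roll": -0.61, "gripper": 1}, {"slide": [207, 180, 73], "roll": -0.64, "gripper": 1}, {"slide": [212, 185, 78], "roll": -0.647, "gripper": 1}]}}

```text
clock: 2.6
position: [0.4839, 0.3428, 0.1686]
ee_rot: [-0.326, -3.123, -0.001]
force: [-0.1, 0.1, 0.6]
width: 0.997
```

```bash
python3 - <<'E'
from h import *
from cell import arm
s=arm.observe();print(s["clock"],s["position"],s["joints"])
w=arm.get_image("wrist");pickle.dump((s,w),open("w1.pkl","wb"));cv2.imwrite("pics/w1.png",w["frame"]);print(w["intrinsics"],w["hand_eye"])
rel(s,(.484,.342,.012),2.933)
E
```

```text
2.6 [0.48394838 0.34276261 0.16860542] [-0.15050428  0.5757558  -0.82951534  1.67626467  0.46525321  1.09967523
  0.24623994]
[[325.1922621    0.         273.78500342]
 [  0.         325.1922621  213.01838403]
 [  0.           0.           1.        ]] [[-3.22205958e-04 -9.53371854e-01 -3.01797953e-01  8.25813450e-02]
 [ 9.99999804e-01 -1.44904346e-04 -6.09872159e-04  1.19069116e-03]
 [ 5.37703116e-04 -3.01798091e-01  9.53371713e-01 -1.58694383e-01]
 [ 0.00000000e+00  0.00000000e+00  0.00000000e+00  1.00000000e+00]]
yaw 2.9335 tilt 0.0021 slide [ -0.5  -0.8 156.6] roll 0.0005 alt -3.1411
```

View pics/w1.png

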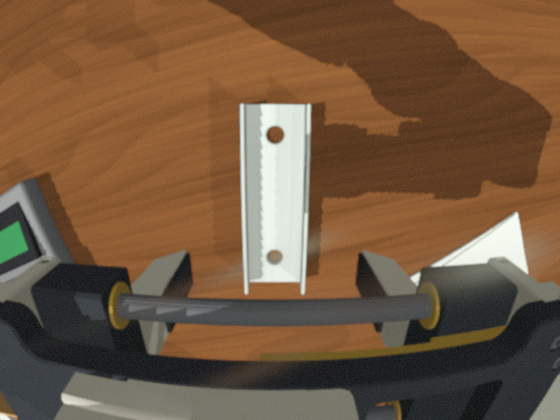

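The wrist view shows the tray straight below. Its holes are at about (275,134) and (274,257), and its walls are at columns 243 and 307 between the open fingers.

```bash
cat >> h.py <<'E'
def wray(s,w,u,v,z):
    K=w["intrinsics"];a=np.array([(u-K[0,2])/K[0,0],(v-K[1,2])/K[1,1]]);th=np.linalg.norm(a)
    d=np.array([*(a/th*np.sin(th)),np.cos(th)])
    H=w["hand_eye"];R=Ro.from_rotvec(s["ee_rot"]).as_matrix()
    c=R@H[:3,3]+s["position"];d=R@H[:3,:3]@d
    return c+d*(z-c[2])/d[2]
E
python3 - <<'E'
from h import *
s,w=pickle.load(open("w1.pkl","rb"))
a=wray(s,w,275,134,.008);b=wray(s,w,274,257,.008)
m=(a+b)/2;print(a,b,m,np.linalg.norm(a-b),np.arctan2(*(b-a)[[1,0]]))
for v in(150,200,260):
  pass
print(wray(s,w,241.5,104,.036),wray(s,w,309.5,104,.036),wray(s,w,245,292,.036),wray(s,w,305,291,.036))
f=w["frame"][90:300,225:330];cv2.imwrite("pics/w1c.png",cv2.resize(f,None,fx=2.8,fy=2.8,interpolation=2))
E
```

```text
[0.42320504 0.35791236 0.008     ] [0.55081191 0.32995337 0.008     ] [0.48700847 0.34393287 0.008     ] 0.13063390656020676 -0.21569405037421843
[0.38873416 0.33486308 0.036     ] [0.40108957 0.39362833 0.036     ] [0.57156028 0.29465855 0.036     ] [0.58333025 0.35606261 0.036     ]
```

View pics/w1c.png

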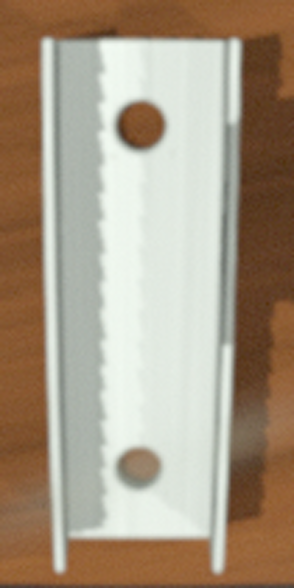

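Call:
{"fn": "jog_arm", "kwargs": {"increments": [{"slide": [-2, 0, 20], "roll": 0.004, "gripper": 1}, {"slide": [-2, -1, 45], "roll": 0.004, "gripper": 1}, {"slide": [-2, -1, 70], "roll": 0.004, "gripper": 1}, {"slide": [-2, -1, 95], "roll": 0.004, "gripper": 1}, {"slide": [-2, -1, 115], "roll": 0.004, "gripper": 1}, {"slide": [-2, -1, 132], "roll": 0.004, "gripper": 1}, {"slide": [-2, -1, 145], "roll": 0.004, "gripper": 1}, {"slide": [-2, -1, 153], "roll": 0.004, "gripper": 1}, {"slide": [-2, -1, 158], "roll": 0.004, "gripper": 1}, {"slide": [-2, -1, 158], "roll": 0.004, "gripper": 1}]}}

```text
clock: 3.48
position: [0.4872, 0.338, 0.0113]
ee_rot: [-0.341, -3.123, 0.001]
force: [0.8, -0.4, 0.9]
width: 1.001
```

Call:
{"fn": "jog_arm", "kwargs": {"increments": [{"slide": [0, 0, 0], "roll": 0, "gripper": 0.6}, {"slide": [0, 0, 0], "roll": 0, "gripper": 0.5}, {"slide": [0, 0, 0], "roll": 0, "gripper": 0.5}, {"slide": [0, 0, 0], "roll": 0, "gripper": 0.5}, {"slide": [0, 0, 0], "roll": 0, "gripper": 0.5}, {"slide": [0, 0, 0], "roll": 0, "gripper": 0.5}, {"slide": [0, 0, 0], "roll": 0, "gripper": 0.5}, {"slide": [0, 0, 0], "roll": 0, "gripper": 0.5}, {"slide": [0, 0, 0], "roll": 0, "gripper": 0.5}, {"slide": [0, 0, 0], "roll": 0, "gripper": 0.5}], "newtons": 30}}

```text
clock: 4.32
position: [0.4875, 0.3395, 0.0123]
ee_rot: [0.34, 3.122, 0.002]
force: [1.5, 1.0, 5.7]
width: 0.677
```

Call:
{"fn": "jog_arm", "kwargs": {"increments": [{"slide": [0, 0, -3], "roll": 0, "gripper": 0.5}, {"slide": [0, 0, -10], "roll": 0, "gripper": 0.5}, {"slide": [0, 0, -22], "roll": 0, "gripper": 0.5}, {"slide": [0, 0, -38], "roll": 0, "gripper": 0.5}, {"slide": [0, 0, -56], "roll": 0, "gripper": 0.5}, {"slide": [0, 0, -76], "roll": 0, "gripper": 0.5}, {"slide": [0, 0, -95], "roll": 0, "gripper": 0.5}, {"slide": [0, 0, -110], "roll": 0, "gripper": 0.5}, {"slide": [0, 0, -120], "roll": 0, "gripper": 0.5}, {"slide": [0, 0, -125], "roll": 0, "gripper": 0.5}]}}

```text
clock: 5.15
position: [0.4874, 0.3389, 0.1386]
ee_rot: [0.34, 3.122, 0.001]
force: [-0.1, -0.3, -3.5]
width: 0.672
```

```bash
python3 - <<'E'
from h import *
from cell import arm
s=arm.observe();print(s["clock"],s["position"],s["joints"],s["force"])
w=arm.get_image("wrist");pickle.dump((s,w),open("w2.pkl","wb"));cv2.imwrite("pics/w2.png",w["frame"])
t=arm.get_image("top");cv2.imwrite("pics/t2.png",t["frame"])
rel(s,(.567,-.0225,.14),1.708)
E
```

```text
5.15 [0.4873846  0.33885621 0.13862776] [-0.15721643  0.60410376 -0.8082516   1.71041064  0.49642895  1.04232397
  0.21954147] [-0.08468211 -0.29595724 -3.46400252]
yaw 2.9246 tilt 0.0017 slide [-155.5 -335.7   -1.5] roll 1.2166 alt -1.925
```

View pics/w2.png

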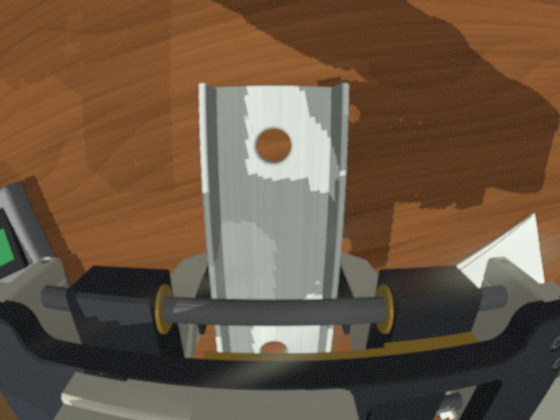

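View pics/t2.png

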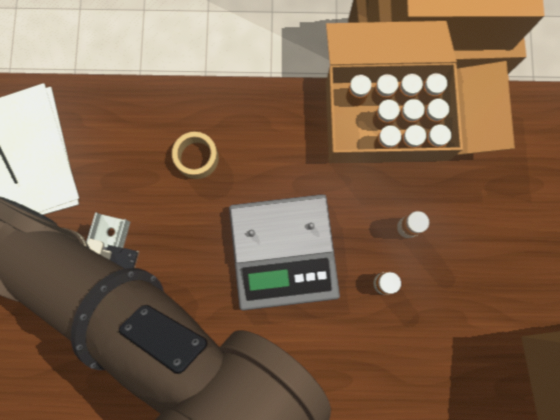

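The tray is lifted level and aligned with the jaws. The near hole shows at (273,145) and the far one at about (274,347). I'll work out where it sits in the tool frame.

```bash
cat >> h.py <<'E'
def wtool(w,u,v,z):
    K=w["intrinsics"];a=np.array([(u-K[0,2])/K[0,0],(v-K[1,2])/K[1,1]]);th=np.linalg.norm(a)
    d=np.array([*(a/th*np.sin(th)),np.cos(th)]);H=w["hand_eye"]
    c=H[:3,3];d=H[:3,:3]@d
    return c+d*(z-c[2])/d[2]
E
python3 - <<'E'
from h import *
s,w=pickle.load(open("w2.pkl","rb"))
f=w["frame"]
g=cv2.cvtColor(f,6)[115:180,235:310];cv2.imwrite("pics/w2c.png",cv2.resize(f[70:180,190:360],None,fx=4,fy=4,interpolation=2))
# brown hole segmentation
roi=f[115:178,235:312].astype(int);m=((roi[...,2]-roi[...,0])>35).astype(np.uint8)
n,l,st,c=cv2.connectedComponentsWithStats(m);i=1+np.argmax(st[1:,4]);print(st[i],c[i]+[235,115])
u,v=c[i]+[235,115]
for z in(.002,.004,.006):print(z,wtool(w,u,v,z)*1000)
for p in[(200,85),(349,85),(216,350),(333,350)]: print(wtool(w,*p,-.024)*1000)
E
```

```text
[ 22  13  34  34 899] [273.3214683  144.53503893]
0.002 [67.11706293  0.86676668  2.        ]
0.004 [66.92449305  0.86277716  4.        ]
0.006 [66.73192318  0.85878764  6.        ]
[ 95.26771951 -29.27560464 -24.        ]
[ 95.28113919  32.11393294 -24.        ]
[-38.47817864 -30.46825284 -24.        ]
[-38.52100435  33.41343244 -24.        ]
```

View pics/w2c.png

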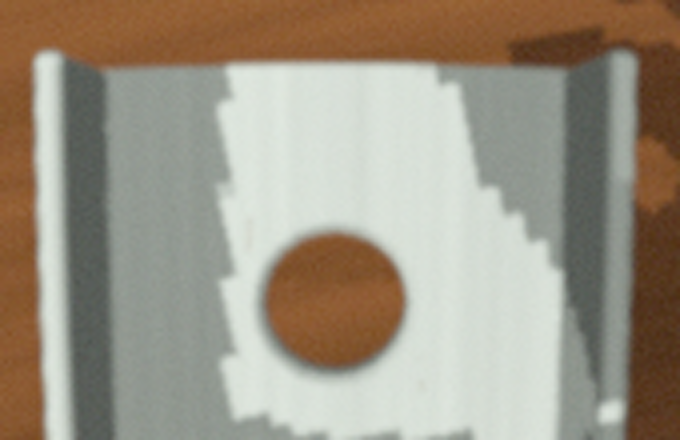

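Call:
{"fn": "jog_arm", "kwargs": {"increments": [{"slide": [-5, -10, 0], "roll": 0.03, "gripper": 0.5}, {"slide": [-14, -30, 0], "roll": 0.1, "gripper": 0.5}, {"slide": [-26, -56, 0], "roll": 0.19, "gripper": 0.5}, {"slide": [-38, -83, 0], "roll": 0.29, "gripper": 0.5}, {"slide": [-51, -110, 0], "roll": 0.39, "gripper": 0.5}, {"slide": [-64, -137, 0], "roll": 0.49, "gripper": 0.5}, {"slide": [-76, -164, 0], "roll": 0.59, "gripper": 0.5}, {"slide": [-89, -191, 0], "roll": 0.69, "gripper": 0.5}, {"slide": [-101, -218, 0], "roll": 0.79, "gripper": 0.5}, {"slide": [-113, -245, 0], "roll": 0.88, "gripper": 0.5}]}}

```text
clock: 6.08
position: [0.544, 0.0723, 0.1356]
ee_rot: [-1.647, -2.674, 0.003]
force: [0.2, -0.7, -2.9]
width: 0.677
```

```bash
python3 - <<'E'
from h import *
from cell import arm
s=arm.observe();print(s["clock"],s["position"],s["joints"],s["force"])
rel(s,(.567,-.024,.12),1.708)
E
```

```text
6.0833 [0.54401093 0.07226894 0.13561774] [ 0.20405099  0.48118457 -0.59564388  1.83152005  0.32970945  0.93104883
 -0.07252594] [ 0.15234154 -0.72698656 -2.93356116]
yaw 2.0373 tilt 0.0021 slide [-96.3 -22.7  15.6] roll 0.3293 alt -2.8123
```

Call:
{"fn": "jog_arm", "kwargs": {"increments": [{"slide": [-22, -5, 0], "roll": 0.08, "gripper": 0.5}, {"slide": [-42, -10, 2], "roll": 0.15, "gripper": 0.5}, {"slide": [-60, -14, 5], "roll": 0.21, "gripper": 0.5}, {"slide": [-75, -18, 8], "roll": 0.26, "gripper": 0.5}, {"slide": [-86, -20, 11], "roll": 0.3, "gripper": 0.5}, {"slide": [-93, -22, 13], "roll": 0.32, "gripper": 0.5}, {"slide": [-96, -23, 15], "roll": 0.329, "gripper": 0.5}, {"slide": [-96, -23, 15], "roll": 0.329, "gripper": 0.5}, {"slide": [-96, -23, 15], "roll": 0.329, "gripper": 0.5}, {"slide": [-96, -23, 15], "roll": 0.329, "gripper": 0.5}]}}

```text
clock: 6.92
position: [0.5681, -0.0194, 0.1219]
ee_rot: [-2.052, -2.379, -0.001]
force: [-1.1, 0.8, -2.9]
width: 0.672
```

```bash
python3 - <<'E'
from h import *
from cell import arm
s=arm.observe();print(s["clock"],s["position"],s["joints"],s["force"])
w=arm.get_image("wrist");pickle.dump((s,w),open("w3.pkl","wb"));cv2.imwrite("pics/w3.png",w["frame"])
cv2.imwrite("pics/w3c.png",cv2.resize(w["frame"][90:200,190:360],None,fx=4,fy=4,interpolation=2))
t=arm.get_image("top");cv2.imwrite("pics/t3.png",cv2.resize(t["frame"][150:330,180:400],None,fx=3,fy=3,interpolation=2))
d=arm.get_image("side");pickle.dump((t,d),open("t3.pkl","wb"));cv2.imwrite("pics/s3.png",cv2.resize(d["frame"][140:300,200:420],None,fx=3.5,fy=3.5,interpolation=2))
rel(s,(.567,-.024,.12),1.708)
E
```

```text
6.9167 [ 0.56806411 -0.01943114  0.12187222] [ 0.29387958  0.50464523 -0.49328955  1.80523055  0.29456877  0.9047642
 -0.18400211] [-1.05435741  0.80029365 -2.87686207]
yaw 1.718 tilt 0.0007 slide [-4.4 -1.7  1.9] roll 0.01 alt -3.1316
```

View pics/w3.png

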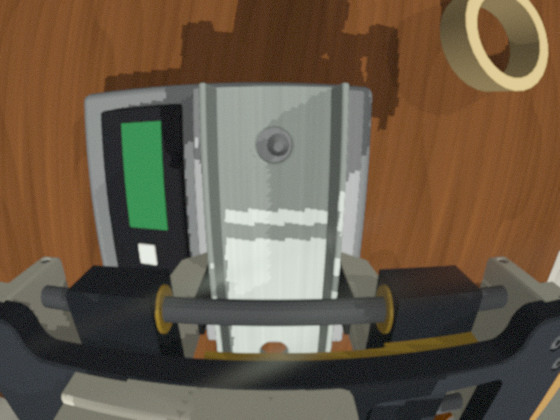

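View pics/w3c.png

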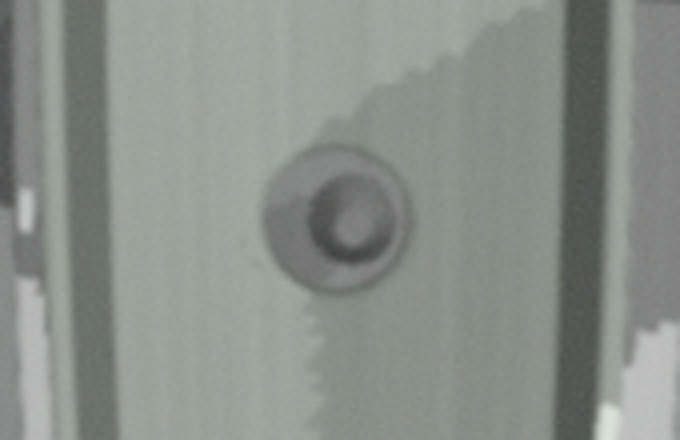

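View pics/s3.png

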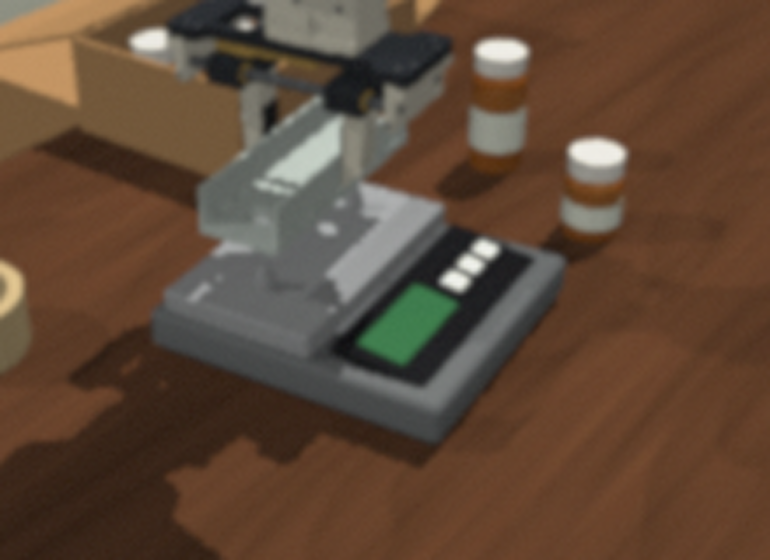

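View pics/t3.png

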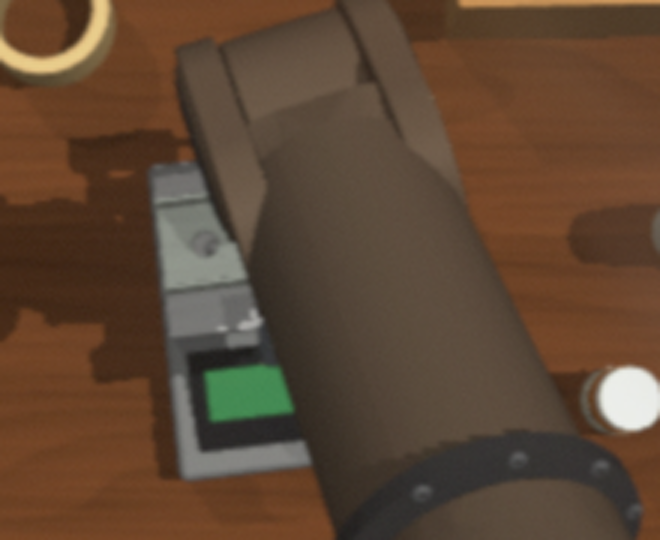

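```bash
python3 - <<'E'
from h import *
s,w=pickle.load(open("w3.pkl","rb"))
U=lambda x,y:(190+(x+.5)/4-.5,90+(y+.5)/4-.5)
h=wtool(w,*U(339,220),.004);p=wtool(w,*U(354,221),s["position"][2]-.075);pb=wtool(w,*U(352,218),s["position"][2]-.065)
print(h*1000,p*1000,pb*1000)
print(wray(s,w,*U(354,221),.075))
# deck edges for yaw: right edge & left edge of the scale, and tray walls
for a,b in [((370,100),(362,235)),((87,105),(105,262)),((108,110),(121,265))]:
    A=wtool(w,*a,s["position"][2]-.05);B=wtool(w,*b,s["position"][2]-.05);print(A*1000,B*1000,np.arctan2(*(A-B)[[1,0]]))
cv2.imwrite("pics/w3d.png",cv2.resize(w["frame"][80:300,80:380],None,fx=2.6,fy=2.6,interpolation=2))
E
```

```text
[67.58909912  0.22036411  4.        ] [63.25805308  2.63640543 46.87222069] [62.77830178  2.43195252 56.87222069]
[0.56140345 0.04355914 0.075     ]
[95.03924808 68.71045386 71.87222069] [-7.77899061 68.75473003 71.87222069] -0.00043062554381509936
[  98.64448612 -145.77314097   71.87222069] [ -34.57721605 -147.41455429   71.87222069] 0.012320291981244316
[  92.53803426 -126.31050172   71.87222069] [ -36.61452943 -131.46264799   71.87222069] 0.03987079883861442
```

View pics/w3d.png

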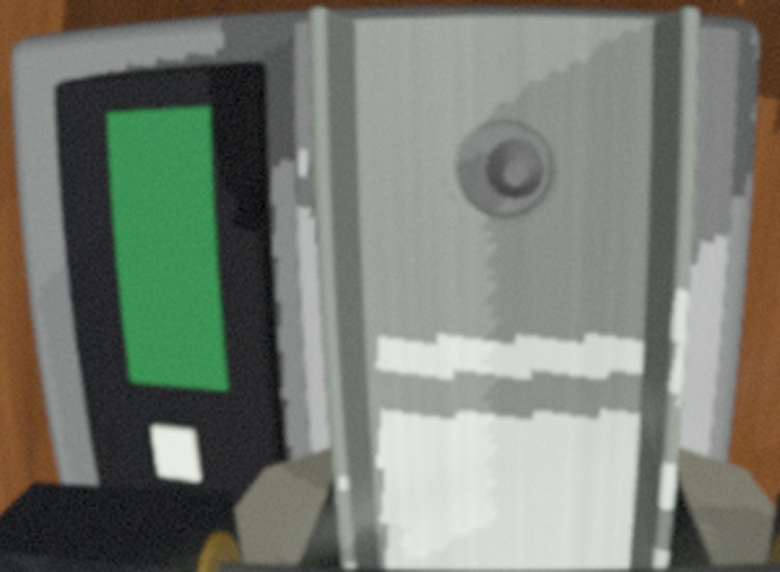

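Call:
{"fn": "jog_arm", "kwargs": {"increments": [{"slide": [-1, 0.4, 3], "roll": 0.003, "gripper": 0.5}, {"slide": [-3, 1, 8], "roll": 0.006, "gripper": 0.5}, {"slide": [-4.5, 1.6, 14], "roll": 0.01, "gripper": 0.5}, {"slide": [-4.5, 1.6, 20], "roll": 0.01, "gripper": 0.5}, {"slide": [-4.5, 1.6, 24], "roll": 0.01, "gripper": 0.5}, {"slide": [-4.5, 1.6, 27], "roll": 0.01, "gripper": 0.5}, {"slide": [-4.5, 1.6, 28], "roll": 0.01, "gripper": 0.5}, {"slide": [-4.5, 1.6, 28], "roll": 0.01, "gripper": 0.5}, {"slide": [-4.5, 1.6, 28], "roll": 0.01, "gripper": 0.5}, {"slide": [-4.5, 1.6, 28], "roll": 0.01, "gripper": 0.5}]}}

```text
clock: 7.9
position: [0.5706, -0.025, 0.094]
ee_rot: [2.066, 2.366, 0.001]
force: [0.2, -0.8, -2.6]
width: 0.674
```

```bash
python3 - <<'E'
from h import *
from cell import arm
s=arm.observe();print(s["clock"],s["position"],s["force"])
w=arm.get_image("wrist");pickle.dump((s,w),open("w4.pkl","wb"))
cv2.imwrite("pics/w4c.png",cv2.resize(w["frame"][90:200,190:360],None,fx=4,fy=4,interpolation=2))
d=arm.get_image("side");cv2.imwrite("pics/s4.png",cv2.resize(d["frame"][150:260,235:345],None,fx=5,fy=5,interpolation=2))
rel(s,(.567,-.024,.12),1.708)
E
```

```text
7.9 [ 0.57055984 -0.02496739  0.09398559] [ 0.22782749 -0.79467853 -2.58734282]
yaw 1.7058 tilt 0.0005 slide [  1.4  -3.4 -26. ] roll -0.0022 alt 3.1394
```

View pics/w4c.png

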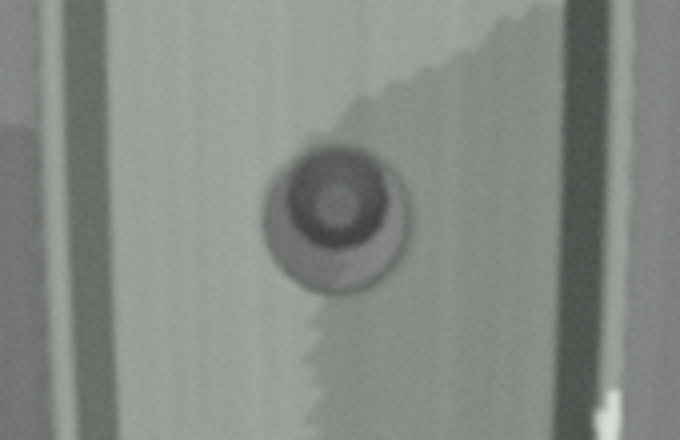

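View pics/s4.png

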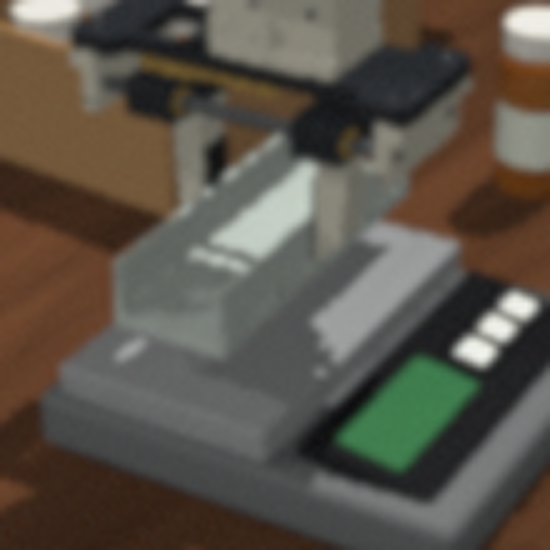

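```bash
python3 - <<'E'
from h import *
s,w=pickle.load(open("w4.pkl","rb"))
U=lambda x,y:(190+(x+.5)/4-.5,90+(y+.5)/4-.5)
h=wtool(w,*U(338,220),.004);p=wtool(w,*U(336,202),s["position"][2]-.075);pb=wtool(w,*U(338,197),s["position"][2]-.065)
print(h*1000,p*1000,pb*1000, wray(s,w,*U(336,202),.075))
E
```

```text
[67.58753345  0.0810761   4.        ] [68.60759406 -0.18386258 18.98559081] [68.49973801  0.09248925 28.98559081] [0.56115005 0.0429911  0.075     ]
```

Call:
{"fn": "jog_arm", "kwargs": {"increments": [{"slide": [0.5, 0, 1], "roll": 0, "gripper": 0.5}, {"slide": [1, 0, 3], "roll": 0, "gripper": 0.5}, {"slide": [1, 0, 6], "roll": 0, "gripper": 0.5}, {"slide": [1, 0, 9], "roll": 0, "gripper": 0.5}, {"slide": [1, 0, 11], "roll": 0, "gripper": 0.5}, {"slide": [1, 0, 12], "roll": 0, "gripper": 0.5}, {"slide": [1, 0, 12], "roll": 0, "gripper": 0.5}, {"slide": [1, 0, 12], "roll": 0, "gripper": 0.5}, {"slide": [1, 0, 12], "roll": 0, "gripper": 0.5}, {"slide": [1, 0, 12], "roll": 0, "gripper": 0.5}]}}

```text
clock: 8.83
position: [0.5703, -0.024, 0.0818]
ee_rot: [2.067, 2.366, 0.0]
force: [1.0, 0.1, -4.2]
width: 0.672
```

```bash
python3 - <<'E'
from h import *
from cell import arm
s=arm.observe();print(s["clock"],s["position"],s["force"],s["ft_torque"])
w=arm.get_image("wrist");pickle.dump((s,w),open("w5.pkl","wb"))
a=cv2.resize(w["frame"][110:180,220:330],None,fx=5,fy=5,interpolation=2);b=cv2.resize(w["frame"][320:370,220:330],None,fx=5,fy=5,interpolation=2)
cv2.imwrite("pics/w5c.png",np.vstack([a[:340],b]))
rel(s,(.567,-.024,.12),1.708)
E
```

```text
8.8333 [ 0.57030704 -0.02404969  0.08184667] [ 0.96965122  0.06669702 -4.15707587] [-0.05193914 -0.11347659 -0.01729538]
yaw 1.7057 tilt 0.0002 slide [  0.5  -3.3 -38.2] roll -0.0023 alt 3.1393
```

View pics/w5c.png

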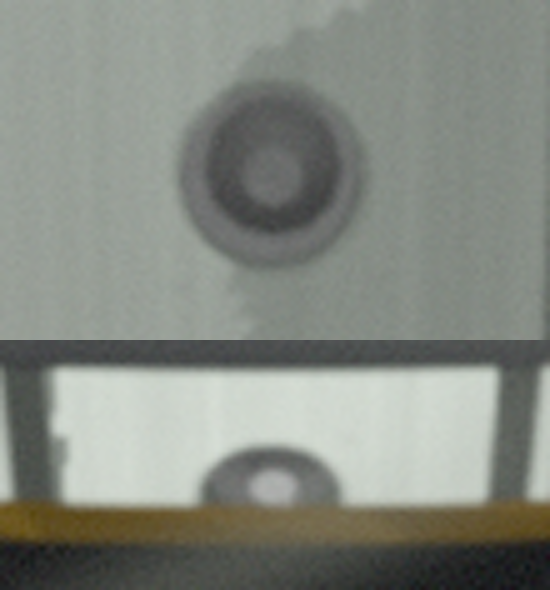

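Both pegs show centred in their holes, with the front tip at (271,176) in a hole centred at (271,174) and the rear tip at column 272 of 271. I'll lower it.

Call:
{"fn": "jog_arm", "kwargs": {"increments": [{"slide": [0, 0, 1], "roll": 0, "gripper": 0.5}, {"slide": [0, 0, 3], "roll": 0, "gripper": 0.5}, {"slide": [0, 0, 5], "roll": 0, "gripper": 0.5}, {"slide": [0, 0, 7], "roll": 0, "gripper": 0.5}, {"slide": [0, 0, 9], "roll": 0, "gripper": 0.5}, {"slide": [0, 0, 11], "roll": 0, "gripper": 0.5}, {"slide": [0, 0, 12], "roll": 0, "gripper": 0.5}, {"slide": [0, 0, 13], "roll": 0, "gripper": 0.5}, {"slide": [0, 0, 13.5], "roll": 0, "gripper": 0.5}, {"slide": [0, 0, 13.5], "roll": 0, "gripper": 0.5}]}}

```text
clock: 9.72
position: [0.5702, -0.0241, 0.0681]
ee_rot: [-2.067, -2.366, 0.0]
force: [0.4, 0.1, -3.6]
width: 0.675
```

Call:
{"fn": "jog_arm", "kwargs": {"increments": [{"slide": [0, 0, 0.3], "roll": 0, "gripper": 0.5}, {"slide": [0, 0, 0.6], "roll": 0, "gripper": 0.5}, {"slide": [0, 0, 0.9], "roll": 0, "gripper": 0.5}, {"slide": [0, 0, 1.2], "roll": 0, "gripper": 0.5}, {"slide": [0, 0, 1.5], "roll": 0, "gripper": 0.5}, {"slide": [0, 0, 1.7], "roll": 0, "gripper": 0.5}, {"slide": [0, 0, 1.7], "roll": 0, "gripper": 0.5}, {"slide": [0, 0, 1.7], "roll": 0, "gripper": 0.5}, {"slide": [0, 0, 1.7], "roll": 0, "gripper": 0.5}, {"slide": [0, 0, 1.7], "roll": 0, "gripper": 0.5}]}}

```text
clock: 10.55
position: [0.5703, -0.0241, 0.0673]
ee_rot: [2.066, 2.366, 0.0]
force: [-3.7, -0.9, 7.2]
width: 0.672
```

Contact at z=0.0673, where a fully seated tray was expected. Releasing.

Call:
{"fn": "jog_arm", "kwargs": {"increments": [{"slide": [0, 0, 1], "roll": 0, "gripper": 0.7}, {"slide": [0, 0, 1], "roll": 0, "gripper": 0.75}, {"slide": [0, 0, 1], "roll": 0, "gripper": 0.82}, {"slide": [0, 0, 0], "roll": 0, "gripper": 0.9}, {"slide": [0, 0, 0], "roll": 0, "gripper": 1}, {"slide": [0, 0, 0], "roll": 0, "gripper": 1}, {"slide": [0, 0, 0], "roll": 0, "gripper": 1}, {"slide": [0, 0, 0], "roll": 0, "gripper": 1}, {"slide": [0, 0, 0], "roll": 0, "gripper": 1}, {"slide": [0, 0, 0], "roll": 0, "gripper": 1}]}}

```text
clock: 11.38
position: [0.5702, -0.0241, 0.0665]
ee_rot: [2.067, 2.366, -0.0]
force: [0.1, -0.1, -0.6]
width: 0.997
```

Call:
{"fn": "jog_arm", "kwargs": {"increments": [{"slide": [0, 0, -5], "roll": 0, "gripper": 1}, {"slide": [0, 0, -15], "roll": 0, "gripper": 1}, {"slide": [0, 0, -30], "roll": 0, "gripper": 1}, {"slide": [0, 0, -50], "roll": 0, "gripper": 1}, {"slide": [0, 0, -72], "roll": 0, "gripper": 1}, {"slide": [0, 0, -94], "roll": 0, "gripper": 1}, {"slide": [0, 0, -112], "roll": 0, "gripper": 1}, {"slide": [0, 0, -125], "roll": 0, "gripper": 1}, {"slide": [0, 0, -130], "roll": 0, "gripper": 1}, {"slide": [0, 0, -130], "roll": 0, "gripper": 1}]}}

```text
clock: 12.22
position: [0.571, -0.0239, 0.1984]
ee_rot: [2.065, 2.364, 0.003]
force: [-0.1, 0.1, -0.5]
width: 0.998
```

```bash
python3 - <<'E'
from h import *
from cell import arm
s=arm.observe();print(s["clock"],s["position"],s["force"],s["joints"])
w=arm.get_image("wrist");pickle.dump((s,w),open("w6.pkl","wb"));cv2.imwrite("pics/w6.png",w["frame"])
d=arm.get_image("side");cv2.imwrite("pics/s6.png",cv2.resize(d["frame"][150:270,220:380],None,fx=5,fy=5,interpolation=2))
rel(s,(.582,-.307,.22),1.708)
E
```

```text
12.2167 [ 0.57101957 -0.02390629  0.19843334] [-0.08537022  0.13394678 -0.48832999] [ 0.32268219  0.42613293 -0.51692493  1.7137573   0.23689776  1.06106025
 -0.13675266]
yaw 1.7057 tilt 0.003 slide [-282.   -27.1  -21.5] roll -0.0023 alt 3.1393
```

View pics/w6.png

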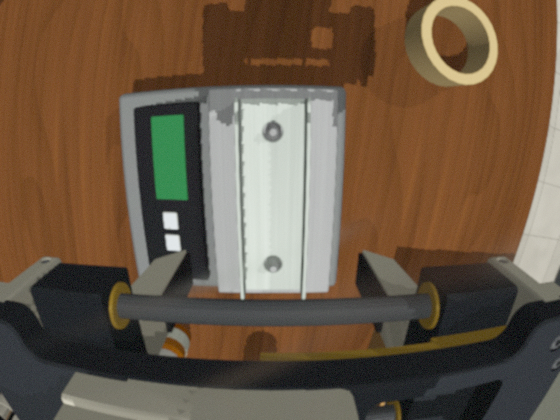

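View pics/s6.png

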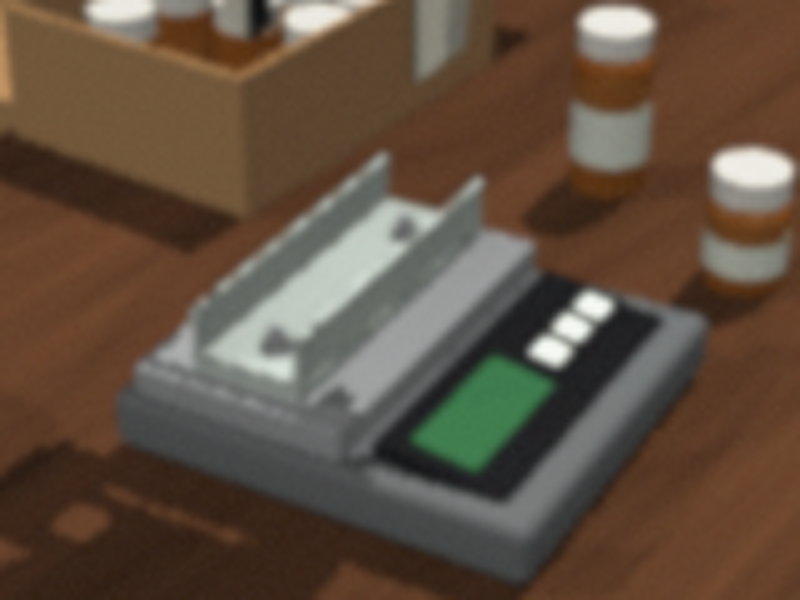

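The tray lies flat with both pegs up through it, in the wrist view at (272,131) and (272,264), and it is released. Next is the tall jar.

Call:
{"fn": "jog_arm", "kwargs": {"increments": [{"slide": [-12, -1, -4], "roll": 0, "gripper": 1}, {"slide": [-40, -4, -12], "roll": 0, "gripper": 1}, {"slide": [-76, -7, -20], "roll": 0, "gripper": 1}, {"slide": [-114, -10, -28], "roll": 0, "gripper": 1}, {"slide": [-152, -14, -34], "roll": 0, "gripper": 1}, {"slide": [-190, -18, -38], "roll": 0, "gripper": 1}, {"slide": [-226, -22, -40], "roll": 0, "gripper": 1}, {"slide": [-256, -25, -40], "roll": 0, "gripper": 1}, {"slide": [-275, -28, -40], "roll": 0, "gripper": 1}, {"slide": [-282, -29, -40], "roll": 0, "gripper": 1}]}}

```text
clock: 13.15
position: [0.5773, -0.3131, 0.235]
ee_rot: [-2.073, -2.359, 0.004]
force: [-0.3, -0.9, -0.4]
width: 0.995
```

```bash
python3 - <<'E'
from h import *
from cell import arm
s=arm.observe();print(s["clock"],s["position"],s["joints"])
w=arm.get_image("wrist");pickle.dump((s,w),open("w7.pkl","wb"));cv2.imwrite("pics/w7.png",w["frame"])
s6,w6=pickle.load(open("w6.pkl","rb"))
a=wray(s6,w6,272,131,.074);b=wray(s6,w6,272.5,264,.074);print(a,b,(a+b)/2)
rel(s,(.582,-.307,.22),1.708)
E
```

```text
13.15 [ 0.57734937 -0.31311573  0.23502885] [ 0.69043125  0.5237599  -0.43561441  1.445221    0.22843027  1.22467529
  0.35718257]
[0.56060109 0.04303493 0.074     ] [ 0.57781128 -0.08191092  0.074     ] [ 0.56920619 -0.01943799  0.074     ]
yaw 1.6998 tilt 0.0029 slide [ 5.5  5.4 15. ] roll -0.0082 alt 3.1334
```

View pics/w7.png

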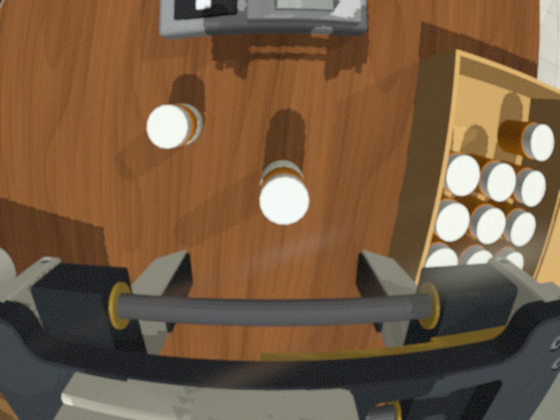

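The tall jar's cap is at (284,200) in the wrist view, just ahead of the jaws. The short jar is clear of it at (170,126).

```bash
python3 - <<'E'
from h import *
from cell import arm
s=arm.observe();print(s["position"])
s7,w=pickle.load(open("w7.pkl","rb"))
f=w["frame"].astype(int);roi=f[160:235,245:320];m=(roi.min(-1)>170).astype(np.uint8)
n,l,st,c=cv2.connectedComponentsWithStats(m);i=1+np.argmax(st[1:,4]);print(st[i],c[i]+[245,160])
u,v=c[i]+[245,160]
X=wray(s,w,u,v,.11);print(X, wray(s7,w,u,v,.11),wtool(w,u,v,s["position"][2]-.11))
rel(s,(X[0],X[1],.10),1.708)
E
```

```text
[ 0.57769896 -0.31212677  0.23511068]
[  15   17   49   47 1846] [283.93932828 200.06013001]
[ 0.58560359 -0.30546415  0.11      ] [ 0.5852115 -0.3064938  0.11     ] [0.00564072 0.00900167 0.12511068]
yaw 1.7005 tilt 0.0025 slide [  5.7   9.  135.1] roll -0.0075 alt 3.1341
```

Call:
{"fn": "jog_arm", "kwargs": {"increments": [{"slide": [1, 2, 5], "roll": -0.003, "gripper": 1}, {"slide": [3, 5, 18], "roll": -0.007, "gripper": 1}, {"slide": [5, 8, 36], "roll": -0.007, "gripper": 1}, {"slide": [6, 9, 56], "roll": -0.007, "gripper": 1}, {"slide": [6, 9, 74], "roll": -0.007, "gripper": 1}, {"slide": [6, 9, 88], "roll": -0.007, "gripper": 1}, {"slide": [6, 9, 96], "roll": -0.007, "gripper": 1}, {"slide": [6, 9, 98], "roll": -0.007, "gripper": 1}, {"slide": [6, 9, 98], "roll": -0.007, "gripper": 1}, {"slide": [6, 9, 98], "roll": -0.007, "gripper": 1}]}}

```text
clock: 14.03
position: [0.5882, -0.2995, 0.1392]
ee_rot: [2.057, 2.374, 0.001]
force: [-0.0, -0.3, 1.2]
width: 1.0
```

```bash
python3 - <<'E'
from h import *
from cell import arm
s=arm.observe();print(s["clock"],s["position"],s["joints"])
w=arm.get_image("wrist");pickle.dump((s,w),open("w8.pkl","wb"));cv2.imwrite("pics/w8.png",w["frame"])
rel(s,(.5855,-.306,.052),1.708)
E
```

```text
14.0333 [ 0.58816115 -0.29952675  0.13917344] [ 0.66045672  0.60703102 -0.42396174  1.55449093  0.2754943   1.0387443
  0.30625372]
yaw 1.7138 tilt 0.001 slide [-6.  -3.6 87.2] roll 0.0058 alt -3.1358
```

View pics/w8.png

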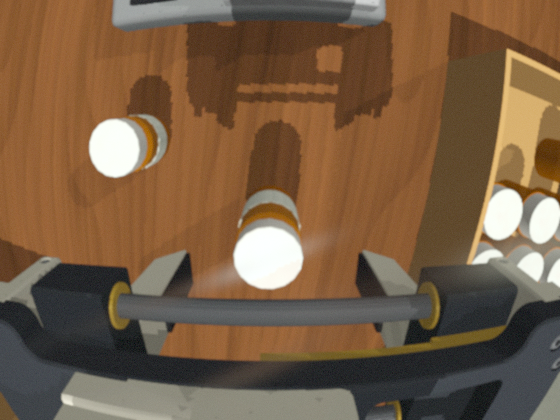

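```bash
python3 - <<'E'
from h import *
s,w=pickle.load(open("w8.pkl","rb"))
f=w["frame"].astype(int);roi=f[215:292,225:312];m=(roi.min(-1)>170).astype(np.uint8)
n,l,st,c=cv2.connectedComponentsWithStats(m);i=1+np.argmax(st[1:,4]);print(st[i],c[i]+[225,215])
print(wray(s,w,268,254,.11),wtool(w,268,254,s["position"][2]-.11)*1000)
E
```

```text
[   9   11   69   63 3433] [267.93154675 257.20302942]
[ 0.58493859 -0.30353821  0.11      ] [-3.50720879 -3.78932481 29.17344363]
```

Call:
{"fn": "jog_arm", "kwargs": {"increments": [{"slide": [-2, -1, 0], "roll": 0.003, "gripper": 1}, {"slide": [-4, -3, 3], "roll": 0.006, "gripper": 1}, {"slide": [-5, -3.7, 12], "roll": 0.006, "gripper": 1}, {"slide": [-5, -3.7, 26], "roll": 0.006, "gripper": 1}, {"slide": [-5, -3.7, 43], "roll": 0.006, "gripper": 1}, {"slide": [-5, -3.7, 60], "roll": 0.006, "gripper": 1}, {"slide": [-5, -3.7, 75], "roll": 0.006, "gripper": 1}, {"slide": [-5, -3.7, 84], "roll": 0.006, "gripper": 1}, {"slide": [-5, -3.7, 87], "roll": 0.006, "gripper": 1}, {"slide": [-5, -3.7, 87], "roll": 0.006, "gripper": 1}]}}

```text
clock: 14.92
position: [0.584, -0.3057, 0.0506]
ee_rot: [-2.065, -2.366, 0.001]
force: [-0.7, -0.9, 0.4]
width: 1.0
```

Call:
{"fn": "jog_arm", "kwargs": {"increments": [{"slide": [0, 0, 0], "roll": 0, "gripper": 0.8}, {"slide": [0, 0, 0], "roll": 0, "gripper": 0.65}, {"slide": [0, 0, 0], "roll": 0, "gripper": 0.58}, {"slide": [0, 0, 0], "roll": 0, "gripper": 0.54}, {"slide": [0, 0, 0], "roll": 0, "gripper": 0.5}, {"slide": [0, 0, 0], "roll": 0, "gripper": 0.4}, {"slide": [0, 0, 0], "roll": 0, "gripper": 0.4}, {"slide": [0, 0, 0], "roll": 0, "gripper": 0.4}, {"slide": [0, 0, 0], "roll": 0, "gripper": 0.4}, {"slide": [0, 0, 0], "roll": 0, "gripper": 0.4}], "newtons": 25}}

```text
clock: 15.75
position: [0.5847, -0.3057, 0.0516]
ee_rot: [2.065, 2.367, 0.0]
force: [0.6, -0.3, 2.0]
width: 0.521
```

```bash
python3 - <<'E'
from h import *
from cell import arm
s=arm.observe();print(s["clock"],s["position"],s["force"],s["width"])
d=arm.get_image("side");cv2.imwrite("pics/s9.png",cv2.resize(d["frame"][110:250,270:420],None,fx=4,fy=4,interpolation=2))
rel(s,(.5855,-.306,.052),1.708)
E
```

```text
15.75 [ 0.58471127 -0.30573314  0.05163022] [ 0.63419197 -0.32248787  2.03075592] 0.5211833189712438
yaw 1.7068 tilt 0.0003 slide [-0.4  0.7 -0.4] roll -0.0012 alt 3.1403
```

View pics/s9.png

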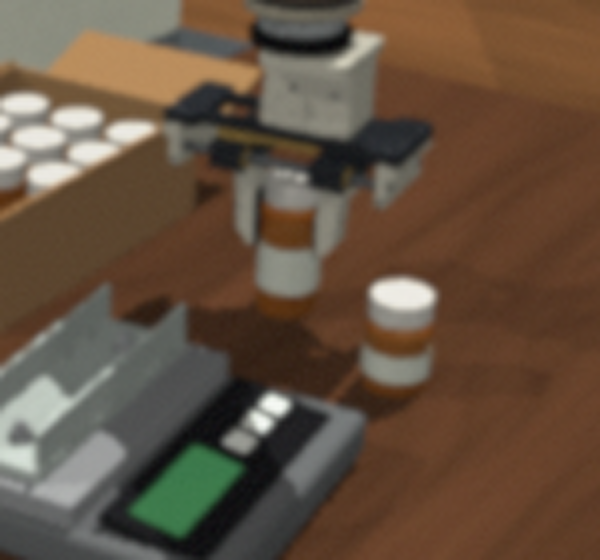

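The jar is gripped, with width 0.521 ≈ 48 mm and the fingers below the cap. Lift it.

Call:
{"fn": "jog_arm", "kwargs": {"increments": [{"slide": [0, 0, -2], "roll": 0, "gripper": 0.4}, {"slide": [0, 0, -8], "roll": 0, "gripper": 0.4}, {"slide": [0, 0, -20], "roll": 0, "gripper": 0.4}, {"slide": [0, 0, -38], "roll": 0, "gripper": 0.4}, {"slide": [0, 0, -60], "roll": 0, "gripper": 0.4}, {"slide": [0, 0, -82], "roll": 0, "gripper": 0.4}, {"slide": [0, 0, -104], "roll": 0, "gripper": 0.4}, {"slide": [0, 0, -120], "roll": 0, "gripper": 0.4}, {"slide": [0, 0, -128], "roll": 0, "gripper": 0.4}, {"slide": [0, 0, -130], "roll": 0, "gripper": 0.4}]}}

```text
clock: 16.63
position: [0.5854, -0.306, 0.184]
ee_rot: [2.063, 2.365, 0.001]
force: [-0.9, -0.4, -1.6]
width: 0.518
```

```bash
python3 - <<'E'
from h import *
from cell import arm
s=arm.observe();print(s["clock"],s["position"],s["force"],s["width"])
rel(s,(.5697,-.021,.18),1.706)
E
```

```text
16.6333 [ 0.5853722  -0.30596443  0.18400058] [-0.94419004 -0.42630035 -1.58557208] 0.5183320652452582
yaw 1.7067 tilt 0.0032 slide [284.5  23.1   3.5] roll 0.0007 alt -3.1409
```

Call:
{"fn": "jog_arm", "kwargs": {"increments": [{"slide": [8, 0.6, 0], "roll": 0, "gripper": 0.4}, {"slide": [28, 2, 0], "roll": 0, "gripper": 0.4}, {"slide": [60, 5, 0], "roll": 0, "gripper": 0.4}, {"slide": [97, 8, 0], "roll": 0, "gripper": 0.4}, {"slide": [136, 11, 0], "roll": 0, "gripper": 0.4}, {"slide": [175, 14, 0], "roll": 0, "gripper": 0.4}, {"slide": [213, 17, 0], "roll": 0, "gripper": 0.4}, {"slide": [248, 20, 0], "roll": 0, "gripper": 0.4}, {"slide": [273, 22, 0], "roll": 0, "gripper": 0.4}, {"slide": [284, 23, 0], "roll": 0, "gripper": 0.4}]}}

```text
clock: 17.47
position: [0.5672, -0.0154, 0.1806]
ee_rot: [-2.056, -2.371, -0.001]
force: [0.4, 1.0, -2.3]
width: 0.518
```

Call:
{"fn": "jog_arm", "kwargs": {"increments": [{"slide": [0, 0, 3], "roll": 0, "gripper": 0.4}, {"slide": [0, 0, 9], "roll": 0, "gripper": 0.4}, {"slide": [0, 0, 16], "roll": 0, "gripper": 0.4}, {"slide": [0, 0, 23], "roll": 0, "gripper": 0.4}, {"slide": [0, 0, 28], "roll": 0, "gripper": 0.4}, {"slide": [0, 0, 30], "roll": 0, "gripper": 0.4}, {"slide": [0, 0, 30], "roll": 0, "gripper": 0.4}, {"slide": [0, 0, 30], "roll": 0, "gripper": 0.4}, {"slide": [0, 0, 30], "roll": 0, "gripper": 0.4}, {"slide": [0, 0, 30], "roll": 0, "gripper": 0.4}]}}

```text
clock: 18.3
position: [0.5691, -0.0212, 0.1519]
ee_rot: [2.065, 2.367, 0.001]
force: [-0.3, -0.5, -3.2]
width: 0.518
```

```bash
python3 - <<'E'
from h import *
from cell import arm
s=arm.observe();print(s["clock"],s["position"],s["force"],s["width"])
w=arm.get_image("wrist");cv2.imwrite("pics/w10.png",w["frame"])
d=arm.get_image("side");cv2.imwrite("pics/s10.png",cv2.resize(d["frame"][120:270,220:370],None,fx=4,fy=4,interpolation=2))
rel(s,(.5697,-.021,.1148),1.706)
E
```

```text
18.3 [ 0.56914624 -0.02123451  0.15190609] [-0.34188035 -0.46801282 -3.1608186 ] 0.5178732280692564
yaw 1.7066 tilt 0.0007 slide [ 0.2  0.6 37.1] roll 0.0006 alt -3.141
```

View pics/w10.png

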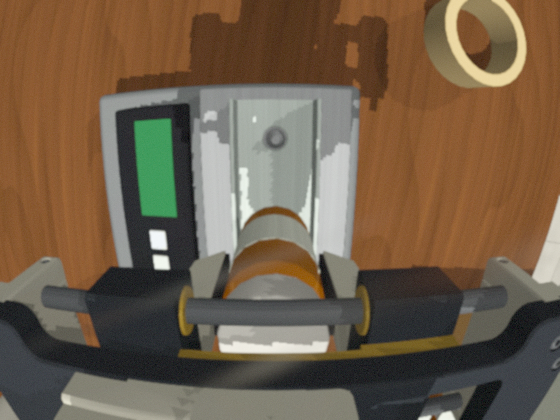

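View pics/s10.png

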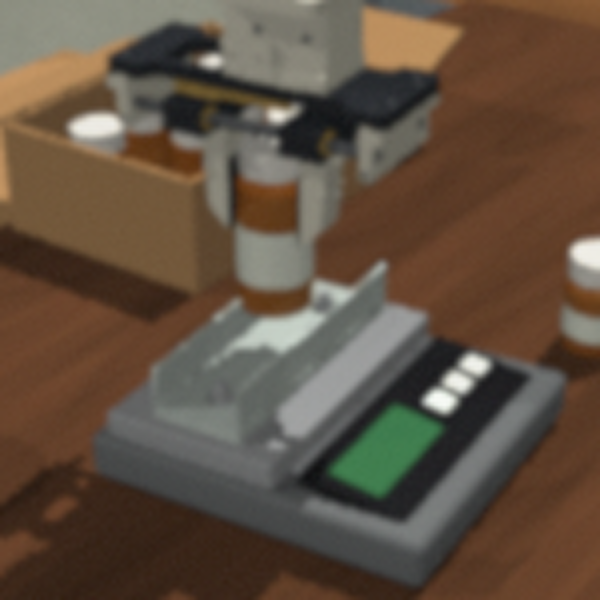

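The jar hangs upright between the walls and centred, with the front peg at (276,138) clear of it. Lower it.

Call:
{"fn": "jog_arm", "kwargs": {"increments": [{"slide": [0, 0.5, 3], "roll": 0, "gripper": 0.4}, {"slide": [0, 0.5, 8], "roll": 0, "gripper": 0.4}, {"slide": [0, 0.5, 14], "roll": 0, "gripper": 0.4}, {"slide": [0, 0.5, 20], "roll": 0, "gripper": 0.4}, {"slide": [0, 0.5, 26], "roll": 0, "gripper": 0.4}, {"slide": [0, 0.5, 31], "roll": 0, "gripper": 0.4}, {"slide": [0, 0.5, 34], "roll": 0, "gripper": 0.4}, {"slide": [0, 0.5, 35.5], "roll": 0, "gripper": 0.4}, {"slide": [0, 0.5, 35.5], "roll": 0, "gripper": 0.4}, {"slide": [0, 0.5, 35.5], "roll": 0, "gripper": 0.4}]}}

```text
clock: 19.23
position: [0.5695, -0.0211, 0.1161]
ee_rot: [2.065, 2.367, 0.0]
force: [0.6, -0.4, -2.6]
width: 0.517
```

Call:
{"fn": "jog_arm", "kwargs": {"increments": [{"slide": [0, 0, 0.3], "roll": 0, "gripper": 0.4}, {"slide": [0, 0, 0.6], "roll": 0, "gripper": 0.4}, {"slide": [0, 0, 0.9], "roll": 0, "gripper": 0.4}, {"slide": [0, 0, 1.2], "roll": 0, "gripper": 0.4}, {"slide": [0, 0, 1.5], "roll": 0, "gripper": 0.4}, {"slide": [0, 0, 1.8], "roll": 0, "gripper": 0.4}, {"slide": [0, 0, 1.8], "roll": 0, "gripper": 0.4}, {"slide": [0, 0, 1.8], "roll": 0, "gripper": 0.4}, {"slide": [0, 0, 1.8], "roll": 0, "gripper": 0.4}, {"slide": [0, 0, 1.8], "roll": 0, "gripper": 0.4}]}}

```text
clock: 20.07
position: [0.5695, -0.0212, 0.1145]
ee_rot: [2.065, 2.367, 0.0]
force: [-1.6, -0.5, 4.3]
width: 0.519
```

Contact at z=0.1145, against 0.1146 predicted. Release, then retreat.

Call:
{"fn": "jog_arm", "kwargs": {"increments": [{"slide": [0, 0, 0], "roll": 0, "gripper": 0.54}, {"slide": [0, 0, 0], "roll": 0, "gripper": 0.58}, {"slide": [0, 0, 0], "roll": 0, "gripper": 0.65}, {"slide": [0, 0, 0], "roll": 0, "gripper": 0.75}, {"slide": [0, 0, 0], "roll": 0, "gripper": 0.88}, {"slide": [0, 0, 0], "roll": 0, "gripper": 1}, {"slide": [0, 0, 0], "roll": 0, "gripper": 1}, {"slide": [0, 0, 0], "roll": 0, "gripper": 1}, {"slide": [0, 0, 0], "roll": 0, "gripper": 1}, {"slide": [0, 0, 0], "roll": 0, "gripper": 1}]}}

```text
clock: 20.9
position: [0.5694, -0.0212, 0.1142]
ee_rot: [2.065, 2.367, -0.0]
force: [-0.8, 0.1, 0.0]
width: 0.996
```

Call:
{"fn": "jog_arm", "kwargs": {"increments": [{"slide": [0, 0, -4], "roll": 0, "gripper": 1}, {"slide": [0, 0, -14], "roll": 0, "gripper": 1}, {"slide": [0, 0, -28], "roll": 0, "gripper": 1}, {"slide": [0, 0, -46], "roll": 0, "gripper": 1}, {"slide": [0, 0, -66], "roll": 0, "gripper": 1}, {"slide": [0, 0, -88], "roll": 0, "gripper": 1}, {"slide": [0, 0, -110], "roll": 0, "gripper": 1}, {"slide": [0, 0, -128], "roll": 0, "gripper": 1}, {"slide": [0, 0, -138], "roll": 0, "gripper": 1}, {"slide": [0, 0, -140], "roll": 0, "gripper": 1}]}}

```text
clock: 21.73
position: [0.5704, -0.0209, 0.2569]
ee_rot: [2.064, 2.365, 0.004]
force: [0.5, 0.1, 0.3]
width: 0.996
```

Call:
{"fn": "jog_arm", "kwargs": {"increments": [{"slide": [0, -5, 0], "roll": 0, "gripper": 1}, {"slide": [0, -18, 0], "roll": 0, "gripper": 1}, {"slide": [0, -36, 0], "roll": 0, "gripper": 1}, {"slide": [0, -58, 0], "roll": 0, "gripper": 1}, {"slide": [0, -80, 0], "roll": 0, "gripper": 1}, {"slide": [0, -100, 0], "roll": 0, "gripper": 1}, {"slide": [0, -118, 0], "roll": 0, "gripper": 1}, {"slide": [0, -128, 0], "roll": 0, "gripper": 1}, {"slide": [0, -130, 0], "roll": 0, "gripper": 1}, {"slide": [0, -130, 0], "roll": 0, "gripper": 1}]}}

```text
clock: 22.57
position: [0.4402, -0.039, 0.2539]
ee_rot: [-2.066, -2.367, 0.001]
force: [0.2, -0.4, 1.1]
width: 0.998
```

```bash
python3 - <<'E'
from h import *
from cell import arm
s=arm.observe();print(s["clock"],s["position"],s["force"],s["width"])
w=arm.get_image("wrist");cv2.imwrite("pics/w11.png",w["frame"])
d=arm.get_image("side");cv2.imwrite("pics/s11.png",cv2.resize(d["frame"][120:270,220:420],None,fx=4,fy=4,interpolation=2))
t=arm.get_image("top");cv2.imwrite("pics/t11.png",t["frame"])
pickle.dump((s,w,d,t),open("e.pkl","wb"))
E
```

```text
22.5667 [ 0.44018415 -0.03900534  0.25391727] [ 0.20280599 -0.36959753  1.14617761] 0.9977132489399633
```

View pics/s11.png

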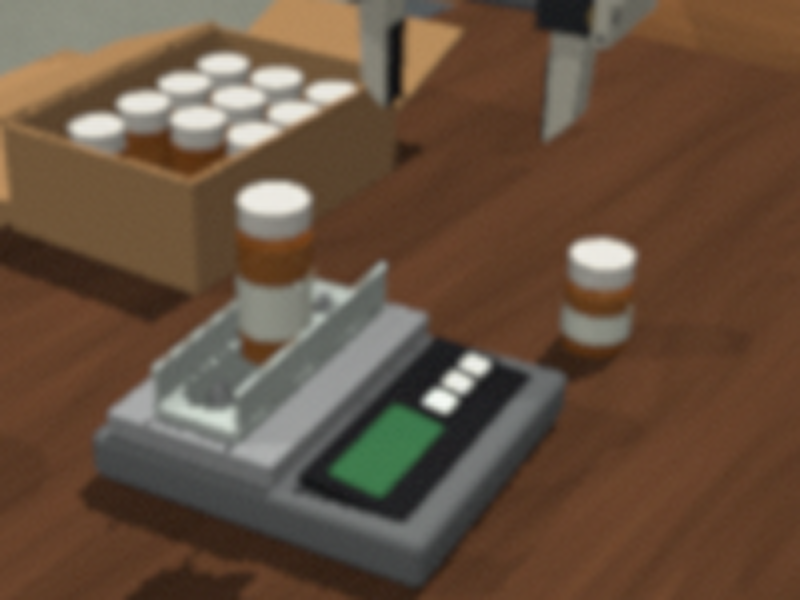

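View pics/t11.png

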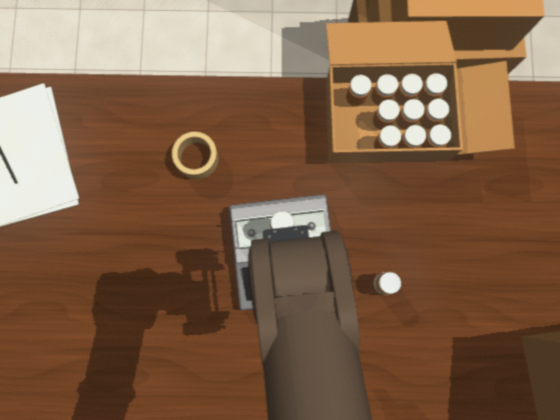

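View pics/w11.png

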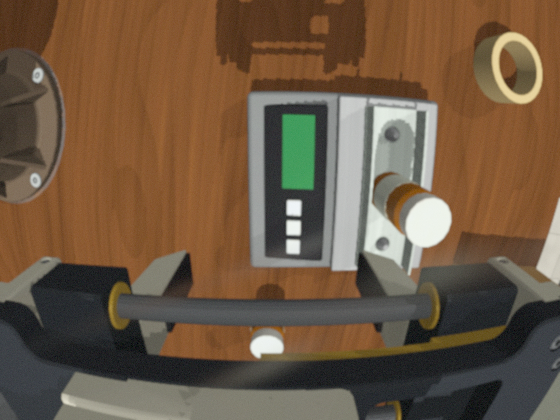

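The jar stands upright between the pegs, with its cap at (282,221) in the top view and the pegs at 252 and 311. The short jar (389,283) and tape (194,155) are unmoved, and the gripper is clear.

```bash
python3 - <<'E'
from cell import arm
print(arm.sign_off())
E
```

```text
the job is handed in; nothing more can be done
None
```

The job is handed in at about 22.7 s of the 58 s allowed; the interface gave no verdict.

- **Tray:** I lined it up by looking through its holes at the pegs, then lowered it and let go. It met the deck at tool height 0.0673 m, which is where a fully seated tray should stop. The pictures afterwards show both pegs through the holes and the tray flat.
- **Tall jar:** I set it down at tool height 0.1145 m (0.1146 m predicted) and released it. The last pictures show it upright in the middle of the tray, between the two pegs.
- **Left alone:** the short jar and the tape roll are at the same top-view pixels as at the start. The gripper is open and clear of everything.

**Disagreements:** the top and wrist cameras differed by about 4–5 mm on the peg position. I used the wrist camera, and the tray went on without jamming. I did not measure the final tray or jar tilt in numbers, only judged it from the pictures.

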